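Fit the belt finisher's idler roller and hold its tensioner back for a new belt

ROBOT

A 6-joint arm with a two-finger parallel gripper is mounted at the origin on the work surface. World frame = base frame: x ahead of the robot, y to its left, z up, the work surface at z = 0. Lengths are in m, angles in rad, forces in N, time in s.
With the tool pointing down it reaches from about 0.3 to 0.875 m from the base axis. Payload 6.4 kg.
Tool frame: the origin (TCP) lies at the very end of the fingers, on their centre line; the grasp point (between the pads) lies 19 mm behind it; z points along the fingers, y is the line along which they close (so a half turn about z gives the same grasp; the last joint's range is limited). The gripper opens to 85 mm and grips with 20 to 120 N. Pads are 22 mm wide; open, the fingers measure 114 mm over their backs; the gripper's body (76 mm by 85 mm) begins 54 mm behind the grasp point. The pads swing forward as they close: fully open they stand 13 mm farther back than shut.
Start: joints at [1.075, 0.181, 1.607, -0, 1.354, -0.206], TCP at [0.164, 0.551, 0.194] pointing down, gripper open.
Joint ranges: [-2.99, 2.99], [-0.89, 2.07], [0.3, 2.58], [-1.14, 4.28], [0, 2.63], [-3.12, 3.12]. Speed limits (rad/s): [2.57, 2.57, 3.01, 3.14, 3.14, 3.14].

INTERFACE

Orientations are given as a unit quaternion [w, x, y, z].
In Python, from bench import get_obs, optics, workorder gives the robot as it stands.
- The arm moves only by the tool jog_arm, called after "Emit:" as name(argument=value, ...), one argument or row to a line, values as JSON. Schema: {"type":"object","properties":{"steps":{"type":"array","items":{"type":"array","items":{"type":"number"},"minItems":7,"maxItems":7},"minItems":1,"maxItems":10},"only":{"type":"string"},"quiet":{"type":"boolean"},"lines":{"type":"string"}},"required":["steps"],"additionalProperties":false}. steps is a list of rows, 1 to 10 of them, each of 7 numbers: dx, dy, dz in units of 25 mm, then a rotation vector rx, ry, rz in rad, then the opening from 0.0 (shut) to 1.0 (fully open); each row is the pose to reach, as a shift and turn from the pose commanded when the call began, along the tool's axes at that moment; what a row does not reach only later rows make up. A row lasts 1/8 s, in which the tool goes at most 0.0625 m and 0.188 rad, less where a joint would pass 70% of its speed; a pose out of reach is approached as far as the arm can. The fingers move at their own pace and stop on an object; the grip force is fixed at half the most. Time passes only in rows, so rows that do not move let the fingers close. The tool returns the time, the measured TCP pose, the force, the opening and the grip force at its end. only (a regular expression) keeps the lines of the reply that match it, lines (a string "A,B") keeps lines A to B, and quiet returns only ok. Input that does not fit is refused with a message, and nothing moves.
- get_obs(): the state, without advancing time (a new reading comes with each control period).
- optics.camera(name): name is "scene" or "side" or "wrist"; returns (picture, depth): 384x512x3 uint8, blue, green, red; 384x512 float32, m along the optical axis (not along the pixel's ray), 0 where there is no reading.
- optics.camera_params(name): a dict with "fovy" (degrees; the focal length in pixels is half the picture's height over the tangent of half this angle, whatever the lens; pixels are square), "cx", "cy" (the principal point, pixels), "view" (4x4, takes a point from world to camera coordinates). Camera axes: x right, y up, looking along -z (the intrinsics and any distortion apply to the point x, -y, -z); pixel columns grow to the right and rows downward; lengths in m; the calibration is good to about 2 mm. A picture is of the moment at which its call begins: read the wrist's pose just before it. camera_params takes no time and is no camera call; for the wrist camera it gives the pose at the moment of the call.
- workorder.hand_in(): hands the job in; it is judged then, once.
The state is a dict: "time_s": time; "q": joint angles; "dq": joint speeds; "joint_efforts": joint torques, N m; "eef_pos": TCP position; "eef_rot": TCP orientation; "wrist_force": force on the tool from outside, world axes, zero at the start; "torque": the same for the moment, N m; "opening": opening from 0.0 (shut) to 1.0 (fully open); "grasp_force": force on a finger pad.
Only numpy, scipy, OpenCV 4.12 (cv2) and the standard library are available. Lean on these libraries where they do the work, as an engineer would, in place of code of your own. Each camera call takes 0.05 s, during which the arm holds its last target. There are 200 camera calls.

TASK

I am about to slip a new belt on the belt finisher. Fit the tall idler roller onto the upright spindle of the tensioner arm so that it sits fully down, let go of it, then take the arm's black upright hand grip and push the sprung arm back past the click of its ratchet. Finish while still holding the arm by its grip, pushed a little beyond the click so that you and not the pawl carry the spring; do not let go, and leave the other things on the bench undisturbed.

Things in the scene. Friction and masses are not known exactly. Their poses are not given: they have to be found in the camera images.
- finisher: Bench belt finisher, belt off, fixed: grey deck 346 (y) x 256 mm (x -78 to +178), deck top 70 mm up. Origin on the bench; x to its rear, y along it to the tensioner's end, z up. On deck: drive drum with shroud (x -4, y -100, top 150), platen (x -31, y -62 to 22, top 134), low work rest before it (top 90), motor (x 105, y -95, top 165). +y end: tensioner only.
- tension_angle (a joint): Angle (rad) of the tensioner arm: 0 at rest; grows as the grip is pushed towards the finisher's -y (anticlockwise from above); hard stop at 0.56. Sprung back: some 5.5 N at the grip at 0, 12 N at 0.56. Its tooth lifts the pawl, which clicks in behind it near 0.37; let go after that, the arm returns and hangs on the pawl near 0.36.
- pawl (a joint): Travel (m) of the sprung pawl slider behind the tensioner's pivot: 0 when fully in, rises to about 0.007 as the tooth passes under its nose and snaps back to 0 at the click.
- tensioner: The tensioner arm. Origin on its pivot axis, 70 mm up, at x +50, y +90 mm of the finisher. Turns with the arm: its -x axis points along the arm to spindle and grip. The arm is a flat grey bar 24 mm wide, top 86 mm up; at rest the grip end points 0.22 rad to the finisher's +y side of its -x direction.
- spindle_seat (a point): Centre of the spindle's seat on the arm, 65 mm from the pivot, 92 mm above the bench: a collar 22 mm wide on which the idler's underside rests. The steel spindle rises 49 mm from it: diameter 10 mm, the top 7 mm tapering to 5 mm. Moves with the arm.
- spindle_mid (a point): Point on the spindle's axis 20 mm above the seat, where the middle of the fitted idler lies.
- grip (a point): Black upright sleeve grip at the arm's free end, 155 mm from the pivot: diameter 22 mm, from 94 to 146 mm above the bench, nothing within 50 mm beside it at rest. This point is the centre of its lower end, 94 mm above the bench; its -x axis points outward along the arm. Moves with the arm on an arc about the pivot.
- idler: The tall idler roller: loose plain grey metal cylinder standing on the bench, diameter 46 mm, height 40 mm, 0.1 to 0.2 kg, through bore of 13 mm diameter. Origin at the centre of its underside, z along its axis. Both ends are alike.
- idler_mid (a point): Centre of the tall idler, 20 mm above its origin.
- short_idler: Another roller of the same look, diameter and bore but only 22 mm tall, for narrow belts; not wanted. It and the tall one may stand in either's place. Origin at the centre of its underside.
- model_a: Bystander: cream plaster tooth model, about 58 x 62 x 28 mm, on the bench. Origin under its centre.
- model_b: Bystander: another such plaster model. Origin under its centre.
- yellow_cap: Bystander: small yellow plastic cap, 26 mm wide and tall. Origin under its centre.
- black_dish: Bystander: shallow black dish, 64 mm wide, 16 mm tall. Origin under its centre.
- dropper: Bystander: small amber glass bottle, 42 mm wide, 85 mm tall. Origin under its centre.

How it is judged:
By the outcome, as a careful person would: the job done as asked, in the order asked, and still so for the second after the job is handed in, while the arm keeps its last pose, push and grip.
It also fails if it takes over 53 s, if anything falls off the work surface, if the arm or the gripper's body presses on something with over 40 N, if the wrist force passes 120 N, or if a joint passes its speed limit or range.

## Working session

There is one attempt and no reset: what is moved stays moved. The work goes in short steps, Python scripts to look and compute and a tool call to move; the robot and the scene stay as the last step left them, time stands still between calls to the robot, and variables do not carry over. Pictures are saved under pics/ and viewed, at most 10 in all, crops included, and the job is handed in when it is done.

```bash
ls; mkdir -p pics; python3 - <<'E'
from bench import get_obs, optics
import cv2, numpy as np
for n in ["scene","side"]:
    p,d=optics.camera(n); cv2.imwrite(f"pics/{n}0.png",p); np.savez(f"/tmp/{n}0.npz",p=p,d=d)
    c=optics.camera_params(n); print(n,c, (d>0).mean())
o=get_obs(); print(o)
E
```

```text
pics
scene {'fovy': 53.23503880409596, 'cx': 259.87897766611945, 'cy': 198.7120555477639, 'view': array([[ 7.79130766e-01,  6.26861206e-01,  5.28250398e-04,
        -4.73466143e-01],
       [-4.78949678e-01,  5.94746257e-01,  6.45665622e-01,
         1.61536014e-01],
       [ 4.04428556e-01, -5.03310956e-01,  7.63620079e-01,
        -1.48634661e+00],
       [ 0.00000000e+00,  0.00000000e+00,  0.00000000e+00,
         1.00000000e+00]])} 0.9955647786458334
side {'fovy': 45.88036545671768, 'cx': 257.28068422476184, 'cy': 191.12111235157198, 'view': array([[-0.97876859, -0.20480661, -0.00814238,  0.54444448],
       [ 0.13526826, -0.67527133,  0.72505939, -0.07144237],
       [-0.15399527,  0.70856396,  0.68863821, -1.17219585],
       [ 0.        ,  0.        ,  0.        ,  1.        ]])} 0.995880126953125
{'time_s': 0.1, 'q': array([ 1.07470513e+00,  1.81477990e-01,  1.60789330e+00, -1.23345498e-05,
        1.35377130e+00, -2.06301264e-01]), 'dq': array([ 9.40928061e-04, -2.81824749e-03, -1.82959730e-03,  3.57369620e-04,
        9.44437678e-05,  2.11613818e-04]), 'joint_efforts': array([ 6.37410517e-05, -4.45880842e+01, -3.52234340e+01, -2.58217078e-04,
        4.23449426e-03,  6.44342350e-06]), 'eef_pos': array([0.1640335 , 0.55054534, 0.19367506]), 'eef_rot': array([-2.60952367e-04,  1.44387135e-01,  9.89520972e-01, -7.29739458e-04]), 'wrist_force': array([-0.4139817 , -0.21459738, -0.72356549]), 'torque': array([-0.01922848,  0.01639648, -0.01209098]), 'grasp_force': 0.0, 'opening': 0.9991025968066607}
```

View pics/scene0.png

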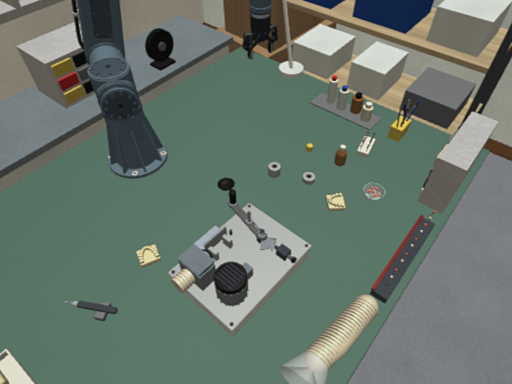

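View pics/side0.png

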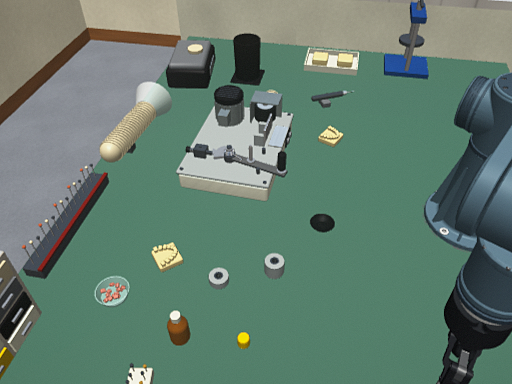

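The scene view shows the tall idler at (274,169), the short one at (309,178), and the grip at (233,197) with the black dish behind it. In the side view the tall idler is at (274,265), the short one at (219,278), the grip at (282,162), and the spindle near (263,150).

```bash
cat > h.py <<'E'
import numpy as np, cv2
from bench import get_obs, optics
def cloud(d,c):
    f=d.shape[0]/2/np.tan(np.radians(c["fovy"]/2))
    v,u=np.mgrid[:d.shape[0],:d.shape[1]]
    P=np.stack([(u-c["cx"])/f*d,-(v-c["cy"])/f*d,-d],-1)
    V=c["view"]; return (P-V[:3,3])@V[:3,:3]
def proj(X,c):
    V=c["view"]; P=np.atleast_2d(X)@V[:3,:3].T+V[:3,3]; f=192/np.tan(np.radians(c["fovy"]/2))
    return np.c_[c["cx"]+f*P[:,0]/-P[:,2], c["cy"]-f*P[:,1]/-P[:,2]]
def ray(u,v,z,c):
    "pixel -> world point on plane z"
    V=c["view"]; f=192/np.tan(np.radians(c["fovy"]/2)); R=V[:3,:3]
    o=-R.T@V[:3,3]; r=R.T@np.array([(u-c["cx"])/f,-(v-c["cy"])/f,-1]); return o+r*(z-o[2])/r[2]
E
python3 - <<'E'
from h import *
for n,pts in [("scene",dict(tall=(274,169),short=(309,178),grip=(233,197),dish=(227,184),deck=(270,280))),("side",dict(tall=(274,265),short=(219,278),grip=(282,162),dish=(322,222),deck=(220,180)))]:
    z=np.load(f"/tmp/{n}0.npz"); d=z["d"]; c=optics.camera_params(n); W=cloud(d,c)
    print(n,[ (b,W[a].round(3)) for a,b in [((100,200),'b1'),((300,100),'b2'),((250,350),'b3')]])
    for k,(u,v) in pts.items():
        r=14; S=W[v-r:v+r,u-r:u+r].reshape(-1,3); P=z["p"][v-r:v+r,u-r:u+r].reshape(-1,3)
        if k in("tall","short"):
            zt=np.percentile(S[:,2],95); m=(S[:,2]>.012); t=S[m&(S[:,2]>zt-.004)]
            print(k,zt.round(4),m.sum(),"all",(S[m].min(0)/2+S[m].max(0)/2).round(4),"top",((t.min(0)+t.max(0))/2).round(4),t.shape)
        elif k=="grip":
            m=(S[:,2]>.1)&(P.max(1)<60); print(k,m.sum(),S[m].mean(0).round(4),S[m].min(0).round(3),S[m].max(0).round(3))
        else: print(k,W[v,u].round(4))
    m=(abs(W[...,2]-.07)<.004)&(abs(W[...,0]-W[pts['deck'][1],pts['deck'][0],0])<.3)&(abs(W[...,1]-W[pts['deck'][1],pts['deck'][0],1])<.3)
    q=W[m][:,:2].astype(np.float32); print("deck",cv2.minAreaRect(q),np.degrees(1))
    p=z["p"]; 
    if n=="side": cv2.imwrite("pics/sidecrop.png",cv2.resize(p[70:300,160:340],None,fx=3.2,fy=2.6,interpolation=cv2.INTER_CUBIC) if 0 else cv2.resize(p[80:210,170:330],None,fx=4.5,fy=4.5,interpolation=cv2.INTER_CUBIC))
E
```

```text
scene [('b1', array([-0.071,  0.414,  0.003])), ('b2', array([ 0.38 , -0.454, -0.003])), ('b3', array([0.858, 0.142, 0.005]))]
tall 0.04 152 all [ 0.7438 -0.133   0.5215] top [ 0.7438 -0.133   0.5335] (93, 3)
short 0.022 115 all [ 0.8029 -0.1055  0.5215] top [ 0.8029 -0.1055  0.5247] (94, 3)
grip 83 [0.4956 0.002  0.1296] [ 0.481 -0.006  0.1  ] [0.503 0.015 0.149]
dish [0.366  0.1099 0.0029]
deck [ 0.7462 -0.1273  0.0699]
deck ((0.7585819363594055, -0.06937740743160248), (0.5285944938659668, 0.46486198902130127), 2.1974573135375977) 57.29577951308232
side [('b1', array([ 0.85 , -0.416, -0.004])), ('b2', array([0.819, 0.422, 0.01 ])), ('b3', array([ 0.292,  0.163, -0.002]))]
tall 0.0401 384 all [0.4227 0.5664 0.4378] top [0.4227 0.5679 0.4498] (228, 3)
short 0.0223 294 all [0.482  0.5937 0.4378] top [0.482  0.5937 0.4409] (235, 3)
grip 131 [0.4898 0.0136 0.1281] [ 0.48  -0.001  0.1  ] [0.5   0.021 0.146]
dish [0.368  0.0883 0.0028]
deck [0.6457 0.0487 0.0638]
deck ((0.7275891900062561, -0.10549864172935486), (0.3073686361312866, 0.43874266743659973), 87.64459228515625) 57.29577951308232
```

View pics/sidecrop.png

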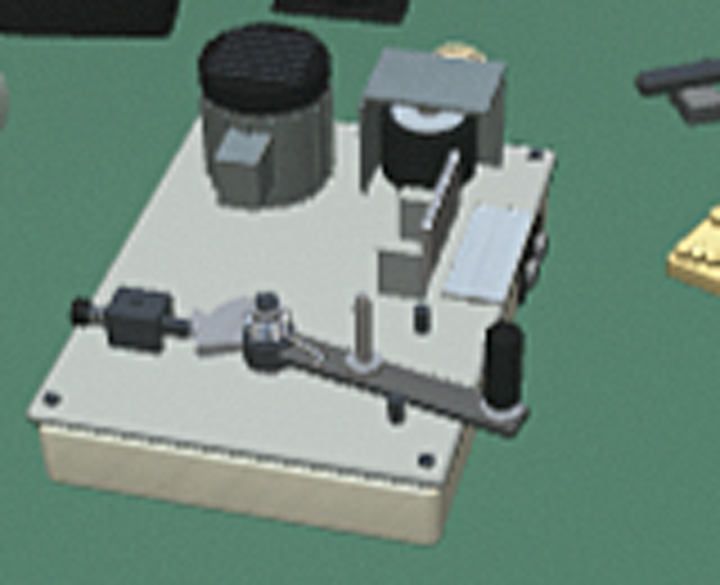

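```bash
python3 - <<'E'
from h import *
D={}
for n in ["scene","side"]:
    z=np.load(f"/tmp/{n}0.npz"); c=optics.camera_params(n); D[n]=(z["p"],z["d"],cloud(z["d"],c),c)
def tri(name,seed,zlo,zhi,dark=None):
    "intersect horizontal bearings of blob columns of two views"
    A=[];b=[];out=[]
    for n,(u,v,r) in seed.items():
        p,d,W,c=D[n]; m=np.zeros(d.shape,bool); m[v-r:v+r,u-r:u+r]=1
        m&=(d>0)&(W[...,2]>zlo)&(W[...,2]<zhi)
        if dark: m&=p.max(2)<dark
        _,l,s,ce=cv2.connectedComponentsWithStats(m.astype(np.uint8)); k=1+np.argmax(s[1:,4])
        o=-c["view"][:3,:3].T@c["view"][:3,3]; w=W[l==k]; 
        th=np.arctan2(w[:,1]-o[1],w[:,0]-o[0]); t=(th.min()+th.max())/2 
        t=np.mean(th) if s[k,4]<100 else t
        nn=np.array([-np.sin(t),np.cos(t)]); A.append(nn); b.append(nn@o[:2]); out.append((s[k,4],ce[k].round(1),((w.min(0)+w.max(0))/2).round(4)))
    print(name,np.linalg.solve(A,b).round(4),out)
tri("tall",dict(scene=(274,169,16),side=(274,265,20)),.012,.06)
tri("short",dict(scene=(309,178,16),side=(219,278,20)),.008,.04)
tri("grip",dict(scene=(233,197,12),side=(282,162,16)),.1,.15,70)
tri("spindle",dict(scene=(249,215,9),side=(250,152,9)),.102,.145)
c=D["side"][3]
print("spindle seat side ray",ray(250.4,160.4,.092,c),"top",ray(250.5,145.5,.141,c),"pivot top",ray(170+266/4.5,80+340/4.5,.086,c))
p,d,W,_=D["scene"]; cv2.imwrite("pics/sc.png",cv2.resize(p[170:300,165:315],None,fx=4.5,fy=4.5,interpolation=cv2.INTER_CUBIC))
E
```

```text
tall [0.4606 0.2634] [(np.int32(146), array([273.6, 168.3]), array([0.463 , 0.2588, 0.0283])), (np.int32(380), array([274.3, 264.5]), array([0.4611, 0.2633, 0.0271]))]
short [0.5805 0.3142] [(np.int32(119), array([307.9, 177. ]), array([0.581 , 0.312 , 0.0186])), (np.int32(311), array([218.4, 277.3]), array([0.5797, 0.3161, 0.0165]))]
grip [0.4904 0.0069] [(np.int32(86), array([232.1, 195.7]), array([0.4918, 0.0043, 0.1249])), (np.int32(136), array([281.5, 160.2]), array([0.4902, 0.01  , 0.1233]))]
spindle [ 0.5772 -0.0176] [(np.int32(31), array([248.4, 215.1]), array([ 0.5792, -0.0188,  0.1218])), (np.int32(47), array([250.5, 151.1]), array([ 0.5763, -0.0136,  0.1218]))]
spindle seat side ray [ 0.57679539 -0.01247008  0.092     ] top [ 0.57589536 -0.01381854  0.141     ] pivot top [ 0.6395979  -0.02831858  0.086     ]
```

View pics/sc.png

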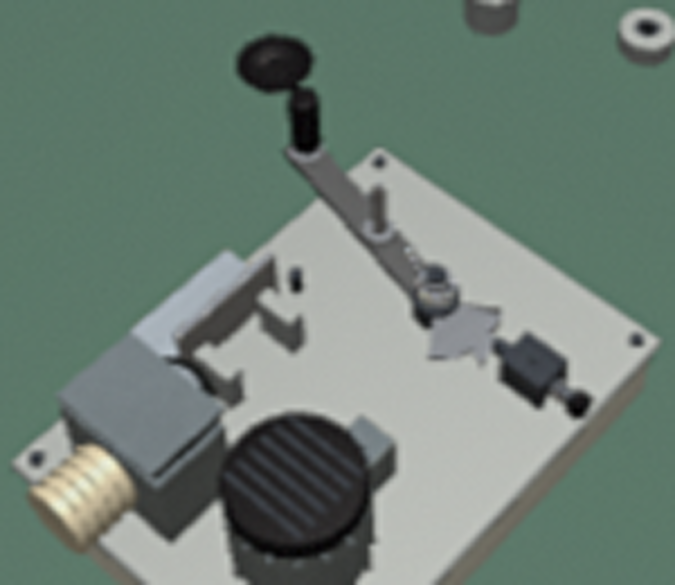

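The scene crop shows the spindle at (376,205) on the bar, the grip at (304,120), and the dish beyond it. The side crop shows the same bar with its deck stop posts. Both views agree: tall idler (0.4605, 0.263), spindle (0.577, -0.016), grip (0.490, 0.007), and the arm's yaw is about -0.275. The tool's closing line is already square to the arm.

```bash
cat >> h.py <<'E'
from scipy.spatial.transform import Rotation as Ro
def to(target):
    "shift along tool axes from the measured pose to a world point"
    o=get_obs(); q=o["eef_rot"]; R=Ro.from_quat([q[1],q[2],q[3],q[0]])
    print(o["time_s"],o["eef_pos"].round(4),"shift",R.inv().apply(np.array(target)-o["eef_pos"]).round(4),"F",o["wrist_force"].round(1),"op",round(o["opening"],3),"tool y",R.as_matrix()[:2,1].round(3),"z",R.as_matrix()[:,2].round(3))
E
python3 -c "
from h import *
to([.4605,.2633,.150])"
```

```text
0.1 [0.164  0.5505 0.1937] shift [-0.3662 -0.1905  0.0439] F [-0.4 -0.2 -0.7] op 0.999 tool y [0.286 0.958] z [-0.001 -0.001 -1.   ]
```

The rows are not in the units I measure in: shifts go in units of 25 mm. I convert before sending: -0.366 m is -14.64, -0.19 m is -7.6.

Emit:
jog_arm(
  steps=[
    [-14.64, -7.6, 1.2, 0, 0, 0, 1],
    [-14.64, -7.6, 1.2, 0, 0, 0, 1],
    [-14.64, -7.6, 1.2, 0, 0, 0, 1],
    [-14.64, -7.6, 1.2, 0, 0, 0, 1],
    [-14.64, -7.6, 1.2, 0, 0, 0, 1],
    [-14.64, -7.6, 1.2, 0, 0, 0, 1],
    [-14.64, -7.6, 1.2, 0, 0, 0, 1],
    [-14.64, -7.6, 1.2, 0, 0, 0, 1],
    [-14.64, -7.6, 1.2, 0, 0, 0, 1],
    [-14.64, -7.6, 1.2, 0, 0, 0, 1],
  ],
)

```text
time_s: 1.35
eef_pos: [0.4598, 0.2653, 0.1644]
eef_rot: [-0.0, 0.144, 0.99, 0.0]
wrist_force: [-0.2, 0.9, 1.1]
opening: 1.0
grasp_force: 0.0
```

```bash
python3 - <<'E'
from h import *
to([.4605,.2633,.010])
c=optics.camera_params("wrist"); p,d=optics.camera("wrist"); cv2.imwrite("pics/w1.png",p)
W=cloud(d,c); print(c, proj([.4605,.2633,.04],c))
g=(d>0)&(abs(W[...,2]-.04)<.004)&(np.hypot(W[...,0]-.4605,W[...,1]-.2633)<.04)
q=W[g]; print(g.sum(),cv2.minEnclosingCircle(q[:,:2].astype(np.float32)),(q.min(0)+q.max(0))/2)
E
```

```text
1.35 [0.4598 0.2653 0.1644] shift [-0.0014 -0.0017  0.1544] F [-0.2  0.9  1.1] op 1.0 tool y [0.284 0.959] z [-0.  0. -1.]
{'fovy': 70.36669108051379, 'cx': 257.116442703777, 'cy': 190.69757011792987, 'view': array([[ 2.84313877e-01,  9.58730843e-01,  8.88443405e-04,
        -3.84965573e-01],
       [-9.20796429e-01,  2.73322198e-01, -2.78260511e-01,
         3.79079020e-01],
       [-2.67019766e-01,  7.82952493e-02,  9.60505231e-01,
        -2.47472852e-01],
       [ 0.00000000e+00,  0.00000000e+00,  0.00000000e+00,
         1.00000000e+00]])} [[255.74364086 176.80255658]]
1107 ((0.46280503273010254, 0.2623917758464813), 0.022975757718086243) [0.46257458 0.26255216 0.03902019]
```

View pics/w1.png

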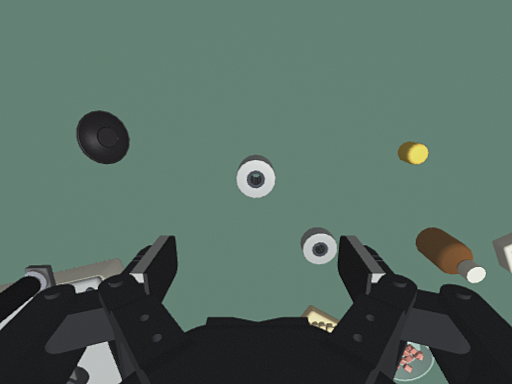

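The wrist view shows the tall idler's top ring centred at (256,179), with its bore in the middle. The short idler is at (319,247), clear of the fingers. Next I descend and grip.

Converted, 0.05 m is 2, -0.0027 m is -0.108.

Emit:
jog_arm(
  steps=[
    [-0.108, -0.024, 2, 0, 0, 0, 1],
    [-0.108, -0.024, 4, 0, 0, 0, 1],
    [-0.108, -0.024, 5.4, 0, 0, 0, 1],
    [-0.108, -0.024, 6.2, 0, 0, 0, 1],
    [-0.108, -0.024, 6.2, 0, 0, 0, 1],
    [-0.108, -0.024, 6.2, 0, 0, 0, 0.4],
    [-0.108, -0.024, 6.2, 0, 0, 0, 0.2],
    [-0.108, -0.024, 6.2, 0, 0, 0, 0],
    [-0.108, -0.024, 6.2, 0, 0, 0, 0],
    [-0.108, -0.024, 6.2, 0, 0, 0, 0],
  ],
)

```text
time_s: 2.65
eef_pos: [0.4633, 0.263, 0.0097]
eef_rot: [0.0, 0.144, 0.99, 0.0]
wrist_force: [-0.2, 0.6, -1.6]
opening: -0.002
grasp_force: 0.0
```

Emit:
jog_arm(
  steps=[
    [0, 0, 0, 0, 0, 0, 0],
    [0, 0, 0, 0, 0, 0, 0],
    [0, 0, 0, 0, 0, 0, 0],
  ],
)

```text
time_s: 3.02
eef_pos: [0.4631, 0.263, 0.0094]
eef_rot: [-0.0, 0.144, 0.99, -0.0]
wrist_force: [0.8, 0.1, 0.5]
opening: -0.001
grasp_force: 0.0
```

The fingers shut on nothing, so I'll look.

```bash
python3 - <<'E'
from h import *
p,d=optics.camera("wrist"); q,_=optics.camera("side")
cv2.imwrite("pics/w2.png",np.vstack([cv2.resize(p,(400,300)),cv2.resize(q[200:390,150:404],(400,300))]))
E
```

```text
(no output)
```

View pics/w2.png

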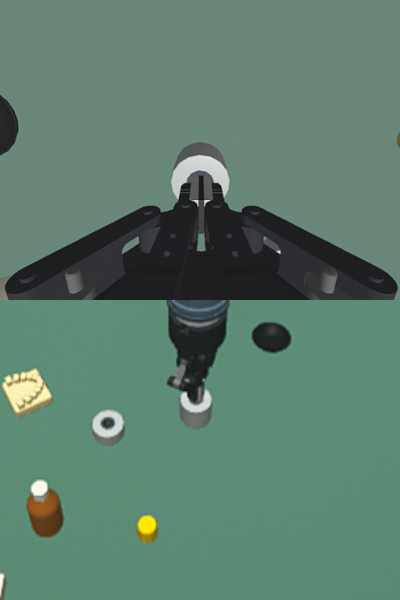

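```bash
python3 - <<'E'
from h import *
to([0.4605,0.2634,.01])
for n in ["wrist","side","scene"]:
    c=optics.camera_params(n); p,d=optics.camera(n); W=cloud(d,c)
    g=(d>0)&(abs(W[...,2]-.039)<.004)&(np.hypot(W[...,0]-.4605,W[...,1]-.2633)<.07)&(p.min(2)>130)
    q=W[g]; print(n,g.sum(),(q.min(0)+q.max(0))/2,q.min(0),q.max(0), proj(get_obs()["eef_pos"],c))
E
```

```text
3.125 [0.4631 0.263  0.0094] shift [ 0.0026 -0.0004 -0.0006] F [0.5 0.5 0.7] op -0.001 tool y [0.286 0.958] z [-0. -0. -1.]
wrist 1986 [0.45983859 0.26204171 0.03962449] [0.44041486 0.23966359 0.03772415] [0.47926231 0.28441982 0.04152484] [[257.5208087  215.58340601]]
side 142 [0.46181945 0.26415554 0.03858528] [0.44041215 0.24350071 0.03516833] [0.48322674 0.28481038 0.04200223] [[273.32282395 268.64407389]]
scene 44 [0.46330652 0.25928964 0.03917014] [0.44244841 0.23974083 0.03545371] [0.48416463 0.27883845 0.04288656] [[273.93992567 171.20160028]]
```

```bash
python3 - <<'E'
from h import *
c=optics.camera_params("wrist"); p,d=optics.camera("wrist"); W=cloud(d,c)
for v in range(205,290,8): print(v,[ (u,W[v,u].round(3).tolist(),p[v,u].tolist()) for u in (236,250,262,276)])
c2=optics.camera_params("side"); p2,d2=optics.camera("side")
cv2.imwrite("pics/w3.png",np.hstack([cv2.resize(p[170:300,190:320],(400,400),interpolation=cv2.INTER_CUBIC),cv2.resize(p2[200:300,225:325],(400,400),interpolation=cv2.INTER_CUBIC)]))
E
```

```text
205 [(236, [0.442, 0.256, 0.039], [211, 212, 206]), (250, [0.444, 0.264, 0.04], [214, 215, 212]), (262, [0.447, 0.271, 0.039], [216, 217, 214]), (276, [0.449, 0.278, 0.04], [228, 229, 227])]
213 [(236, [0.447, 0.255, 0.039], [209, 210, 206]), (250, [0.449, 0.263, 0.04], [210, 211, 207]), (262, [0.451, 0.269, 0.04], [211, 213, 209]), (276, [0.453, 0.277, 0.04], [214, 215, 213])]
221 [(236, [0.451, 0.253, 0.04], [206, 207, 202]), (250, [0.454, 0.261, 0.04], [94, 84, 79]), (262, [0.456, 0.268, 0.04], [95, 86, 81]), (276, [0.458, 0.276, 0.039], [210, 210, 206])]
229 [(236, [0.456, 0.252, 0.039], [205, 207, 202]), (250, [0.452, 0.262, 0.055], [90, 90, 89]), (262, [0.454, 0.268, 0.055], [91, 91, 90]), (276, [0.463, 0.274, 0.04], [205, 206, 202])]
237 [(236, [0.453, 0.254, 0.057], [32, 31, 30]), (250, [0.451, 0.263, 0.067], [90, 90, 89]), (262, [0.454, 0.268, 0.065], [92, 93, 92]), (276, [0.46, 0.274, 0.057], [32, 32, 30])]
245 [(236, [0.454, 0.254, 0.065], [30, 28, 28]), (250, [0.452, 0.263, 0.074], [89, 90, 89]), (262, [0.454, 0.268, 0.074], [93, 94, 93]), (276, [0.46, 0.274, 0.066], [26,
[... 214 characters left out ...]
8, 0.092], [29, 27, 25]), (250, [0.451, 0.263, 0.089], [21, 17, 17]), (262, [0.456, 0.267, 0.083], [205, 206, 204]), (276, [0.453, 0.274, 0.092], [32, 30, 30])]
269 [(236, [0.449, 0.258, 0.096], [33, 30, 28]), (250, [0.451, 0.263, 0.096], [32, 31, 30]), (262, [0.458, 0.266, 0.087], [25, 25, 23]), (276, [0.454, 0.273, 0.095], [35, 33, 32])]
277 [(236, [0.45, 0.258, 0.101], [34, 32, 32]), (250, [0.451, 0.263, 0.101], [35, 32, 31]), (262, [0.458, 0.266, 0.092], [33, 33, 31]), (276, [0.454, 0.273, 0.101], [32, 31, 30])]
285 [(236, [0.446, 0.261, 0.112], [31, 28, 28]), (250, [0.455, 0.262, 0.1], [46, 43, 42]), (262, [0.461, 0.265, 0.093], [35, 32, 31]), (276, [0.449, 0.273, 0.113], [30, 30, 29])]
```

View pics/w3.png

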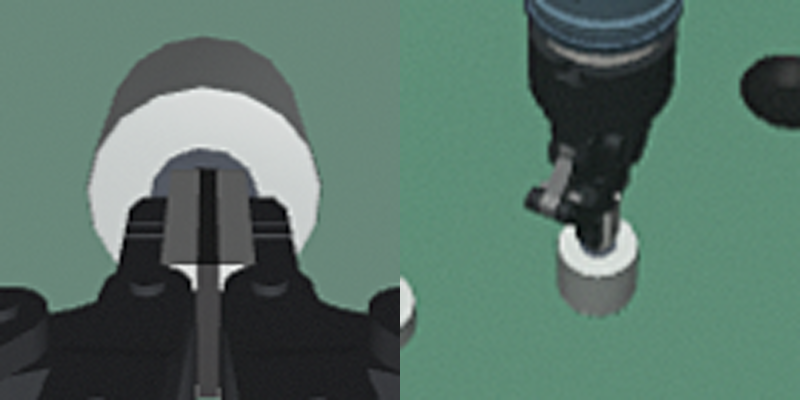

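The crop settles it: the pads' visible ends stop at z≈0.049, just above the idler top, although the reported TCP is 0.0094. The open pads in the earlier picture also look about 39 mm short of the TCP (165 px apart means 0.14 m from the camera, where 0.18 m was expected). The real fingertips are therefore about 39 mm behind the reported TCP, and they closed in the air without moving the idler. I'll open and go down in small steps, watching the force.

Converted, 0.015 m is 0.6, 0.01 m is 0.4.

Emit:
jog_arm(
  steps=[
    [0, 0, 0, 0, 0, 0, 1],
    [0, 0, 0, 0, 0, 0, 1],
    [0, 0, 0, 0, 0, 0, 1],
    [0, 0, 0, 0, 0, 0, 1],
    [0, 0, 0, 0, 0, 0, 1],
    [0, 0, 0.4, 0, 0, 0, 1],
    [0, 0, 0.6, 0, 0, 0, 1],
  ],
)

```text
time_s: 4.25
eef_pos: [0.4625, 0.2628, -0.0065]
eef_rot: [-0.001, 0.144, 0.99, -0.0]
wrist_force: [0.1, 0.2, -0.7]
opening: 0.998
grasp_force: 0.0
```

Emit:
jog_arm(
  steps=[
    [0, 0, 0.24, 0, 0, 0, 1],
    [0, 0, 0.48, 0, 0, 0, 1],
    [0, 0, 0.64, 0, 0, 0, 1],
    [0, 0, 0.72, 0, 0, 0, 1],
    [0, 0, 0.72, 0, 0, 0, 1],
  ],
)

```text
time_s: 4.88
eef_pos: [0.4631, 0.263, -0.0236]
eef_rot: [-0.0, 0.144, 0.99, -0.0]
wrist_force: [0.5, 0.6, -0.7]
opening: 0.998
grasp_force: 0.0
```

```bash
python3 - <<'E'
from h import *
to([.463,.263,-.026])
c=optics.camera_params("wrist"); p,d=optics.camera("wrist"); W=cloud(d,c); cv2.imwrite("pics/w4.png",p)
m=(p.max(2)<120)&(d>0)&(W[...,2]<.06)&(W[...,2]>.0)&(np.hypot(W[...,0]-.463,W[...,1]-.263)<.09)&(np.abs(p.astype(int)[...,1]-p[...,2])<12)
for s in (slice(0,256),slice(256,512)):
    q=W[:,s][m[:,s]]; print(len(q),q.min(0) if len(q) else 0)
E
```

```text
4.875 [ 0.4631  0.263  -0.0236] shift [ 0.0001 -0.0001  0.0024] F [ 0.5  0.6 -0.7] op 0.998 tool y [0.286 0.958] z [-0. -0. -1.]
3217 [0.43848231 0.21030718 0.0017088 ]
3237 [4.40560226e-01 2.59256822e-01 8.68385042e-05]
```

View pics/w4.png

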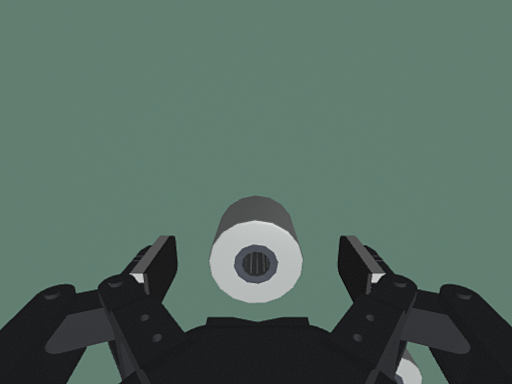

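This view confirms it: reported z is -0.024 with no contact, and the idler's top is at (256,261), centred between the pads. I'll go 10 mm lower and close.

Emit:
jog_arm(
  steps=[
    [0, 0, 0.2, 0, 0, 0, 1],
    [0, 0, 0.4, 0, 0, 0, 1],
    [0, 0, 0.4, 0, 0, 0, 0],
    [0, 0, 0.4, 0, 0, 0, 0],
    [0, 0, 0.4, 0, 0, 0, 0],
    [0, 0, 0.4, 0, 0, 0, 0],
    [0, 0, 0.4, 0, 0, 0, 0],
    [0, 0, 0.4, 0, 0, 0, 0],
  ],
)

```text
time_s: 5.92
eef_pos: [0.4636, 0.2631, -0.0331]
eef_rot: [0.0, 0.144, 0.99, 0.0]
wrist_force: [-0.5, 1.1, 4.4]
opening: 0.521
grasp_force: 61.5
```

Emit:
jog_arm(
  steps=[
    [0, 0, -0.8, 0, 0, 0, 0],
    [0, 0, -2.4, 0, 0, 0, 0],
    [0, 0, -4.8, 0, 0, 0, 0],
    [0, 0, -6, 0, 0, 0, 0],
    [0, 0, -6, 0, 0, 0, 0],
    [0, 0, -6, 0, 0, 0, 0],
  ],
)

```text
time_s: 6.68
eef_pos: [0.4618, 0.2626, 0.1147]
eef_rot: [-0.001, 0.144, 0.99, -0.001]
wrist_force: [0.0, 0.7, -1.4]
opening: 0.527
grasp_force: 61.5
```

```bash
python3 - <<'E'
from h import *
to([.577,-.017,.12])
o=get_obs(); c=optics.camera_params("wrist"); p,d=optics.camera("wrist"); W=cloud(d,c); cv2.imwrite("pics/w5.png",p)
q=o["eef_rot"]; R=Ro.from_quat([q[1],q[2],q[3],q[0]])
T=R.inv().apply((W-o["eef_pos"]).reshape(-1,3)).reshape(W.shape)
m=(d>0)&(p.min(2)>150)&(np.hypot(T[...,0],T[...,1])<.03); t=T[m]
print(len(t),t.min(0),t.max(0),np.median(t,0),cv2.minEnclosingCircle(t[:,:2].astype(np.float32)))
v,u=np.nonzero(m); print(u.min(),u.max(),v.min(),v.max())
E
```

```text
6.675 [0.4618 0.2626 0.1147] shift [-0.1903 -0.2351 -0.0054] F [ 0.   0.7 -1.4] op 0.527 tool y [0.286 0.958] z [-0.003 -0.001 -1.   ]
5317 [-0.02278893 -0.02780262 -0.08465043] [ 0.02269084  0.02755688 -0.06877376] [ 0.00306843 -0.00039301 -0.07275231] ((0.0053422595374286175, -0.00015045019972603768), 0.028311440721154213)
192 323 229 315
```

View pics/w5.png

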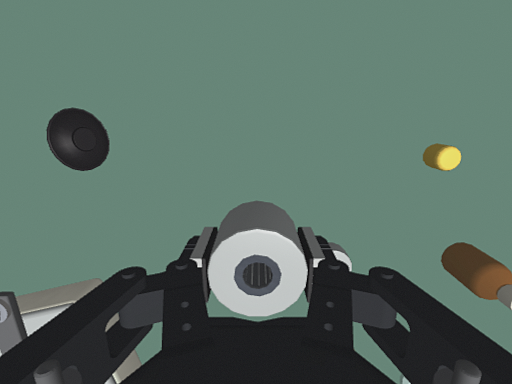

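The idler is held (opening 0.52, 61 N) with its ring at (258,273). It is centred on the tool axis to within about 1 mm, and its underside is about 0.033 m above the reported TCP. Next I go beside the spindle and measure it with the wrist camera.

Converted, -0.15 m is -6, -0.034 m is -1.36.

Emit:
jog_arm(
  steps=[
    [-0.8, -0.64, -1.36, 0, 0, 0, 0],
    [-2.4, -2, -1.36, 0, 0, 0, 0],
    [-4.4, -3.6, -1.36, 0, 0, 0, 0],
    [-6, -5.2, -1.36, 0, 0, 0, 0],
    [-7.2, -6, -1.36, 0, 0, 0, 0],
    [-7.56, -6.4, -1.36, 0, 0, 0, 0],
    [-7.56, -6.4, -1.36, 0, 0, 0, 0],
    [-7.56, -6.4, -1.36, 0, 0, 0, 0],
    [-7.56, -6.4, -1.36, 0, 0, 0, 0],
  ],
)

```text
time_s: 7.85
eef_pos: [0.5979, 0.0571, 0.1504]
eef_rot: [-0.0, 0.144, 0.99, 0.0]
wrist_force: [-0.7, 0.1, -1.9]
opening: 0.52
grasp_force: 61.8
```

```bash
python3 - <<'E'
from h import *
to([.577,-.0165,.15])
o=get_obs(); c=optics.camera_params("wrist"); p,d=optics.camera("wrist"); W=cloud(d,c); cv2.imwrite("pics/w6.png",p); np.savez("/tmp/w6.npz",p=p,d=d,eef=o["eef_pos"],q=o["eef_rot"],**c)
print(proj([[.577,-.0165,.141],[.577,-.0165,.092],[.577,-.0165,.12]],c))
m=(d>0)&(W[...,2]>.1)&(W[...,2]<.146)&(np.hypot(W[...,0]-.577,W[...,1]+.0165)<.02); q=W[m]
print(len(q)); 
for a,b in [(.1,.11),(.11,.12),(.12,.13),(.13,.146)]:
    s=q[(q[:,2]>=a)&(q[:,2]<b)]; print(a,len(s),s.mean(0) if len(s) else 0)
E
```

```text
7.85 [0.5979 0.0571 0.1504] shift [-0.0009 -0.0765  0.0004] F [-0.7  0.1 -1.9] op 0.52 tool y [0.284 0.959] z [-0.  0. -1.]
[[153.75093848 212.09282184]
 [173.3288455  193.04559972]
 [163.1629132  202.93597106]]
337
0.1 53 [ 0.57669984 -0.01305989  0.10538916]
0.11 63 [ 0.57661773 -0.01322914  0.11537169]
0.12 66 [ 0.57663691 -0.01304207  0.12551878]
0.13 155 [ 0.5774918  -0.01465198  0.13680585]
```

View pics/w6.png

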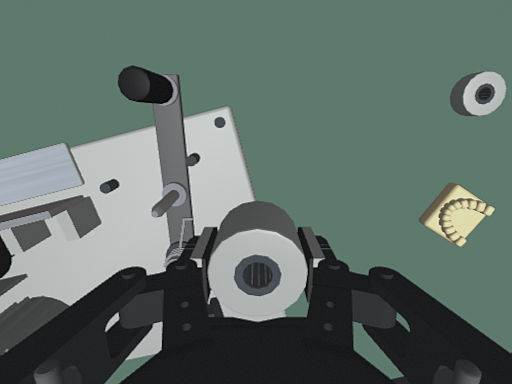

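The wrist view shows the spindle with its tip at about (157,212) and its collar at (174,194), the grip at (140,83), and the held idler's ring at (258,273). I've used all ten pictures, so from here I work from numbers only.

```bash
python3 - <<'E'
from h import *
from scipy.optimize import least_squares
z=dict(np.load("/tmp/w6.npz")); c=dict(fovy=float(z["fovy"]),cx=float(z["cx"]),cy=float(z["cy"]),view=z["view"]); p,d=z["p"],z["d"]; W=cloud(d,c)
def fit(P,r,x0): return least_squares(lambda x:np.hypot(P[:,0]-x[0],P[:,1]-x[1])-r,x0,loss="soft_l1",f_scale=.0005)
near=(d>0)&(np.hypot(W[...,0]-.577,W[...,1]+.0165)<.02)
s=W[near&(W[...,2]>.1)&(W[...,2]<.131)]; f=fit(s,.005,[.577,-.017]); print("spindle cyl",f.x,np.std(f.fun))
t=W[near&(W[...,2]>.1385)&(W[...,2]<.146)]; print("top",len(t),t.min(0),t.max(0),(t.min(0)+t.max(0))/2)
k=W[near&(abs(W[...,2]-.092)<.0025)]; print("collar",len(k),(k.min(0)+k.max(0))/2, k.min(0),k.max(0))
R=Ro.from_quat(np.roll(z["q"],-1)); T=R.inv().apply((W-z["eef"]).reshape(-1,3)).reshape(W.shape)
lum=p.min(2); h=np.hypot(T[...,0],T[...,1])
top=(d>0)&(abs(T[...,2]+.0727)<.004)&(h<.03)
side=(d>0)&(T[...,2]>-.066)&(T[...,2]<-.036)&(h<.03)&(abs(T[...,1])<.017)&(T[...,0]>0)
f=fit(T[side],.023,[0,0]); print("idler side fit (tool)",side.sum(),f.x,np.std(f.fun))
b=top&(lum<130)&(h<.013); q=T[b]; print("bearing face",len(q),(q.min(0)+q.max(0))/2,q.min(0),q.max(0),"top z",np.median(T[top][:,2]),"side zmax",T[side][:,2].max())
E
```

```text
spindle cyl [ 0.57854703 -0.01670725] 0.00023271466005696394
top 58 [ 0.57479845 -0.01910431  0.13851705] [ 0.58123917 -0.01350562  0.1416185 ] [ 0.57801881 -0.01630496  0.14006777]
collar 300 [ 0.5784851  -0.01615099  0.09199429] [ 0.56758353 -0.02691024  0.08953694] [ 0.58938668 -0.00539173  0.09445164]
idler side fit (tool) 1352 [-0.00031241 -0.0001551 ] 0.00022872175675928507
bearing face 1071 [ 3.55319519e-05 -2.31530537e-04 -7.16824185e-02] [-0.01065595 -0.01076553 -0.07460028] [ 0.01072701  0.01030247 -0.06876456] top z -0.07271915673807698 side zmax -0.03602069749811476
```

Emit:
jog_arm(
  steps=[
    [0, 0, 0, 0, 0, 0, 0],
    [0, 0, 0, 0, 0, 0, 0],
  ],
)

```text
time_s: 8.15
eef_pos: [0.5985, 0.056, 0.1507]
eef_rot: [0.0, 0.144, 0.99, 0.0]
wrist_force: [-0.9, 0.1, -2.2]
opening: 0.521
grasp_force: 61.8
```

```bash
python3 -c "
from h import *
to([.5784,-.0163,.125])"
```

```text
8.15 [0.5985 0.056  0.1507] shift [-0.0013 -0.0751  0.0256] F [-0.9  0.1 -2.2] op 0.521 tool y [0.285 0.958] z [ 0. -0. -1.]
```

Converted, -0.075 m is -3, -0.06 m is -2.4.

Emit:
jog_arm(
  steps=[
    [-0.04, -1.2, 0, 0, 0, 0, 0],
    [-0.052, -2.4, 0, 0, 0, 0, 0],
    [-0.052, -3, 0, 0, 0, 0, 0],
    [-0.052, -3, 0.4, 0, 0, 0, 0],
    [-0.052, -3, 0.8, 0, 0, 0, 0],
    [-0.052, -3, 1.2, 0, 0, 0, 0],
    [-0.052, -3, 1.2, 0, 0, 0, 0],
    [-0.052, -3, 1.2, 0, 0, 0, 0],
    [-0.052, -3, 1.2, 0, 0, 0, 0],
  ],
)

```text
time_s: 9.28
eef_pos: [0.5788, -0.0165, 0.1209]
eef_rot: [0.0, 0.144, 0.99, -0.0]
wrist_force: [-0.4, 0.6, -0.8]
opening: 0.52
grasp_force: 61.8
```

```bash
python3 -c "
from h import *
to([.5784,-.0163,.06])"
```

```text
9.275 [ 0.5788 -0.0165  0.1209] shift [0.0005 0.0001 0.0609] F [-0.4  0.6 -0.8] op 0.52 tool y [0.286 0.958] z [ 0.001 -0.    -1.   ]
```

Bottom at about z 0.154. I'll descend slowly past the tip at 0.141.

The rows are not in the units I measure in: shifts go in units of 25 mm. I convert before sending: 0.024 m is 0.96, 0.022 m is 0.88.

Emit:
jog_arm(
  steps=[
    [0.012, 0, 0.32, 0, 0, 0, 0],
    [0.012, 0, 0.56, 0, 0, 0, 0],
    [0.012, 0, 0.72, 0, 0, 0, 0],
    [0.012, 0, 0.88, 0, 0, 0, 0],
    [0.012, 0, 0.96, 0, 0, 0, 0],
    [0.012, 0, 0.96, 0, 0, 0, 0],
  ],
)

```text
time_s: 10.02
eef_pos: [0.578, -0.0164, 0.0964]
eef_rot: [-0.0, 0.144, 0.99, 0.0]
wrist_force: [-0.2, 0.7, -2.2]
opening: 0.523
grasp_force: 61.8
```

Converted, 0.01 m is 0.4, 0.008 m is 0.32.

Emit:
jog_arm(
  steps=[
    [0, 0, 0.16, 0, 0, 0, 0],
    [0, 0, 0.32, 0, 0, 0, 0],
    [0, 0, 0.4, 0, 0, 0, 0],
    [0, 0, 0.4, 0, 0, 0, 0],
  ],
)

```text
time_s: 10.52
eef_pos: [0.5779, -0.0164, 0.0862]
eef_rot: [-0.0, 0.144, 0.99, 0.0]
wrist_force: [0.2, -0.1, -1.6]
opening: 0.527
grasp_force: 61.8
```

The underside is at 0.119, well below the tip, and there is no side force, so the spindle is in the bore.

Emit:
jog_arm(
  steps=[
    [0, 0, 0.24, 0, 0, 0, 0],
    [0, 0, 0.48, 0, 0, 0, 0],
    [0, 0, 0.72, 0, 0, 0, 0],
    [0, 0, 0.88, 0, 0, 0, 0],
    [0, 0, 0.96, 0, 0, 0, 0],
    [0, 0, 0.96, 0, 0, 0, 0],
    [0, 0, 0.96, 0, 0, 0, 0],
  ],
)

```text
time_s: 11.4
eef_pos: [0.5783, -0.0165, 0.0627]
eef_rot: [0.0, 0.144, 0.99, -0.0]
wrist_force: [-0.3, 0.3, -1.8]
opening: 0.52
grasp_force: 61.8
```

Converted, 0.003 m is 0.12, 0.002 m is 0.08.

Emit:
jog_arm(
  steps=[
    [0, 0, 0.04, 0, 0, 0, 0],
    [0, 0, 0.08, 0, 0, 0, 0],
    [0, 0, 0.12, 0, 0, 0, 0],
    [0, 0, 0.12, 0, 0, 0, 0],
  ],
)

```text
time_s: 11.9
eef_pos: [0.578, -0.0164, 0.0594]
eef_rot: [-0.0, 0.144, 0.99, 0.0]
wrist_force: [0.2, -0.0, -0.9]
opening: 0.522
grasp_force: 61.8
```

Converted, 0.001 m is 0.04.

Emit:
jog_arm(
  steps=[
    [0, 0, 0.04, 0, 0, 0, 0],
    [0, 0, 0.04, 0, 0, 0, 0],
    [0, 0, 0.04, 0, 0, 0, 0.8],
    [0, 0, 0.04, 0, 0, 0, 0.8],
    [0, 0, 0.04, 0, 0, 0, 0.8],
    [0, 0, 0.04, 0, 0, 0, 0.8],
  ],
)

```text
time_s: 12.65
eef_pos: [0.5781, -0.0165, 0.0585]
eef_rot: [0.0, 0.144, 0.99, 0.0]
wrist_force: [-0.6, -0.1, 0.8]
opening: 0.798
grasp_force: 0.0
```

Emit:
jog_arm(
  steps=[
    [0, 0, -0.8, 0, 0, 0, 0.8],
    [0, 0, -2, 0, 0, 0, 0.8],
    [0, 0, -3.6, 0, 0, 0, 0.8],
    [0, 0, -4.4, 0, 0, 0, 0.8],
    [0, 0, -4.4, 0, 0, 0, 0.8],
    [0, 0, -4.4, 0, 0, 0, 0.8],
  ],
)

```text
time_s: 13.4
eef_pos: [0.5773, -0.0163, 0.1672]
eef_rot: [-0.001, 0.144, 0.99, 0.0]
wrist_force: [0.5, 0.0, -0.0]
opening: 0.799
grasp_force: 0.0
```

```bash
python3 - <<'E'
from h import *
from scipy.optimize import least_squares
for n in ["wrist","side","scene"]:
    c=optics.camera_params(n); p,d=optics.camera(n); W=cloud(d,c)
    near=(d>0)&(np.hypot(W[...,0]-.578,W[...,1]+.0165)<.027)
    q=W[near&(W[...,2]>.1)&(W[...,2]<.16)]; q=q[q[:,2]<.138]; h,e=np.histogram(q[:,2],bins=np.arange(.1,.14,.003)); print(n,h, np.median(q[q[:,2]>.127][:,2]), (q.min(0)+q.max(0))/2)
    g=(d>0)&(p.max(2)<75)&(W[...,2]>.105)&(W[...,2]<.14)&(np.hypot(W[...,0]-.49,W[...,1]-.007)<.025); s=W[g]
    if len(s)>20:
        f=least_squares(lambda x:np.hypot(s[:,0]-x[0],s[:,1]-x[1])-.011,[.49,.007],loss="soft_l1",f_scale=.0005); print("grip",len(s),f.x,np.std(f.fun))
to([.4905,.0068,.07])
E
```

```text
wrist [  28   23   29   28   26   36   35   37   46   96 1986   62   19] 0.13153649626215166 [ 0.57759913 -0.01627164  0.11888661]
grip 31 [0.49131586 0.00685108] 0.00012513562828534417
side [13 22 14 15 20 12 15 16 17 63 85  5  5] 0.13051971106119292 [ 0.57727248 -0.0155655   0.11897432]
grip 88 [0.49075548 0.00644441] 0.0013425198650627794
scene [ 7 11 13  8  6  9  8  8 14 28 84 30  3] 0.13138481037765182 [ 0.57827467 -0.01887769  0.1191408 ]
13.55 [ 0.5772 -0.0163  0.1669] shift [ 0.0894 -0.0026  0.0972] F [ 0.4 -0.7  0.2] op 0.8 tool y [0.286 0.958] z [-0.003  0.001 -1.   ]
```

The idler top is at z≈0.1315 in all three views (0.132 expected), so it is fully down and released. The grip is at (0.491, 0.0067).

Converted, 0.0887 m is 3.548, -0.0024 m is -0.096.

Emit:
jog_arm(
  steps=[
    [2, -0.04, 0, 0, 0, 0, 0.7],
    [3.548, -0.096, 0, 0, 0, 0, 0.7],
    [3.548, -0.096, 1.6, 0, 0, 0, 0.7],
    [3.548, -0.096, 3.2, 0, 0, 0, 0.7],
    [3.548, -0.096, 4, 0, 0, 0, 0.7],
    [3.548, -0.096, 4.28, 0, 0, 0, 0.7],
    [3.548, -0.096, 4.28, 0, 0, 0, 0.7],
  ],
)

```text
time_s: 14.42
eef_pos: [0.4922, 0.0066, 0.0612]
eef_rot: [-0.0, 0.144, 0.99, 0.0]
wrist_force: [-0.8, 0.2, 1.2]
opening: 0.699
grasp_force: 0.0
```

```bash
python3 - <<'E'
from h import *
to([.4912,.0067,.06])
c=optics.camera_params("wrist"); p,d=optics.camera("wrist"); W=cloud(d,c)
g=(d>0)&(p.max(2)<75)&(np.hypot(W[...,0]-.491,W[...,1]-.007)<.02)&(W[...,2]>.1)&(W[...,2]<.15);s=W[g];print(len(s),s.min(0),s.max(0))
E
```

```text
14.425 [0.4922 0.0066 0.0612] shift [ 0.001  -0.0002  0.0012] F [-0.8  0.2  1.2] op 0.699 tool y [0.286 0.958] z [-0.001  0.    -1.   ]
3532 [ 0.48010431 -0.0040798   0.10002176] [0.50165012 0.01735677 0.14740184]
```

Grip is centred between the fingers. Close, and work out the arc.

Emit:
jog_arm(
  steps=[
    [0, 0, 0, 0, 0, 0, 0],
    [0, 0, 0, 0, 0, 0, 0],
    [0, 0, 0, 0, 0, 0, 0],
    [0, 0, 0, 0, 0, 0, 0],
    [0, 0, 0, 0, 0, 0, 0],
    [0, 0, 0, 0, 0, 0, 0],
    [0, 0, 0, 0, 0, 0, 0],
  ],
)

```text
time_s: 15.35
eef_pos: [0.493, 0.0064, 0.0624]
eef_rot: [0.001, 0.144, 0.99, -0.0]
wrist_force: [-2.6, -0.5, 6.7]
opening: 0.244
grasp_force: 58.4
```

```bash
python3 - <<'E'
from h import *
o=get_obs(); R=Ro.from_quat(np.roll(o["eef_rot"],-1)); g=o["eef_pos"]; a=-.265
P=g+.155*np.array([np.cos(a),np.sin(a),0]); print(g,P)
for th in [.1,.2,.3,.36,.38,.4,.42,.44]:
    X=P+Ro.from_rotvec([0,0,th]).apply(g-P); print(th,X.round(4),R.inv().apply(X-g).round(4))
E
```

```text
[0.49297784 0.00635576 0.06238116] [ 0.64256718 -0.03424018  0.06238116]
0.1 [ 0.4897 -0.0088  0.0624] [-0.0012 -0.0155  0.    ]
0.2 [ 0.4879 -0.0242  0.0624] [-0.0038 -0.0307  0.    ]
0.3 [ 0.4877 -0.0397  0.0624] [-0.0081 -0.0456  0.    ]
0.36 [ 0.4883 -0.0489  0.0624] [-0.0113 -0.0543  0.    ]
0.38 [ 0.4886 -0.052   0.0624] [-0.0125 -0.0572  0.    ]
0.4 [ 0.489  -0.0551  0.0624] [-0.0137 -0.06    0.    ]
0.42 [ 0.4894 -0.0582  0.0624] [-0.015  -0.0629  0.    ]
0.44 [ 0.4899 -0.0612  0.0624] [-0.0164 -0.0656  0.    ]
```

Converted, -0.0012 m is -0.048, -0.0307 m is -1.228.

Emit:
jog_arm(
  steps=[
    [-0.016, -0.312, -0.04, 0, 0, -0.05, 0],
    [-0.048, -0.62, -0.04, 0, 0, -0.1, 0],
    [-0.092, -0.92, -0.04, 0, 0, -0.15, 0],
    [-0.152, -1.228, -0.04, 0, 0, -0.2, 0],
    [-0.152, -1.228, -0.04, 0, 0, -0.2, 0],
    [-0.152, -1.228, -0.04, 0, 0, -0.2, 0],
  ],
)

```text
time_s: 16.1
eef_pos: [0.4881, -0.0228, 0.0625]
eef_rot: [0.001, 0.045, 0.999, 0.001]
wrist_force: [3.8, 5.9, -3.4]
opening: 0.241
grasp_force: 59.4
```

```bash
python3 - <<'E'
from h import *
to([.4879,-.0242,.0624]); o=get_obs(); v=o["eef_pos"]-[.64256718,-.03424,0]; print("ang",.265+np.arctan2(v[1],-v[0])*-1+0 , np.hypot(v[0],v[1]), o["torque"])
E
```

```text
16.1 [ 0.4881 -0.0228  0.0625] shift [ 0.0001 -0.0014  0.0001] F [ 3.8  5.9 -3.4] op 0.241 tool y [0.09  0.996] z [ 0.002  0.002 -1.   ]
ang 0.19084404973718846 0.1548960571477987 [ 0.72287468 -0.63576229 -0.16761604]
```

Emit:
jog_arm(
  steps=[
    [-0.016, -0.312, 0, 0, 0, -0.05, 0],
    [-0.048, -0.62, 0, 0, 0, -0.1, 0],
    [-0.072, -0.808, 0, 0, 0, -0.13, 0],
    [-0.104, -0.988, 0, 0, 0, -0.16, 0],
    [-0.14, -1.168, 0, 0, 0, -0.19, 0],
    [-0.18, -1.348, 0, 0, 0, -0.22, 0],
    [-0.18, -1.348, 0, 0, 0, -0.22, 0],
    [-0.18, -1.348, 0, 0, 0, -0.22, 0],
  ],
)

```text
time_s: 17.1
eef_pos: [0.4893, -0.056, 0.0624]
eef_rot: [0.001, -0.065, 0.998, 0.002]
wrist_force: [4.3, 8.2, -0.0]
opening: 0.243
grasp_force: 59.7
```

```bash
python3 - <<'E'
from h import *
o=get_obs(); v=o["eef_pos"]-[.64256718,-.03424,0]; print("ang",.265-np.arctan2(v[1],-v[0]), np.hypot(v[0],v[1]), o["torque"])
def dirs(n):
    c=optics.camera_params(n); p,d=optics.camera(n); W=cloud(d,c)
    q=W[(d>0)&(p.min(2)>130)&(abs(W[...,2]-.1315)<.003)&(np.hypot(W[...,0]-.585,W[...,1]+.04)<.06)][:,:2].astype(np.float32)
    x,r=cv2.minEnclosingCircle(q); print(n,len(q),x,r,"angle",.265-np.arctan2(x[1]+.034,.642-x[0]),"rest ref",.265-np.arctan2(-.0164+.034,.642-.5783))
for n in ("wrist","side","scene"): dirs(n)
E
```

```text
ang 0.40604571365515707 0.15476535120868154 [ 1.07182404 -0.58077178 -0.28460857]
wrist 0 (0.0, 0.0) 0.0 angle 0.21208992728233672 rest ref -0.004569887009744145
side 100 (0.5758238434791565, -0.04274468496441841) 0.022476019337773323 angle 0.39638135021534937 rest ref -0.004569887009744145
scene 105 (0.5748217105865479, -0.04465799033641815) 0.023319777101278305 angle 0.4223409296045598 rest ref -0.004569887009744145
```

Arm at about 0.41 rad. I'll push slightly further for margin, and check that the pawl knob has snapped back by comparing it with the first side picture.

Converted, -0.0031 m is -0.124, -0.0001 m is -0.004.

Emit:
jog_arm(
  steps=[
    [-0.004, -0.124, 0, 0, 0, -0.02, 0],
    [-0.004, -0.124, 0, 0, 0, -0.02, 0],
    [-0.004, -0.124, 0, 0, 0, -0.02, 0],
    [-0.004, -0.124, 0, 0, 0, -0.02, 0],
  ],
)

```text
time_s: 17.75
eef_pos: [0.4898, -0.0589, 0.0625]
eef_rot: [0.001, -0.075, 0.997, 0.002]
wrist_force: [3.6, 9.1, -0.6]
opening: 0.245
grasp_force: 59.7
```

```bash
python3 - <<'E'
from h import *
o=get_obs(); v=o["eef_pos"]-[.64256718,-.03424,0]; print("ang",.265-np.arctan2(v[1],-v[0]))
for n,(u,v) in (("side",(188,149)),("scene",(293,259))):
    p,d=optics.camera(n); p0=np.load(f"/tmp/{n}0.npz")["p"]
    f=lambda I:(I[v-14:v+14,u-14:u+14].max(2)<75)
    ce=lambda m:np.argwhere(m).mean(0).round(2)
    print(n,f(p0).sum(),ce(f(p0)),f(p).sum(),ce(f(p)))
    t=p0[v-6:v+7,u-6:u+7]; r=cv2.matchTemplate(p[v-12:v+13,u-12:u+13],t,cv2.TM_CCOEFF_NORMED); print(cv2.minMaxLoc(r))
for n in ("side","scene"):
    c=optics.camera_params(n);p,d=optics.camera(n); W=cloud(d,c)
    for r,(cx,cy) in dict(short=(.5805,.3142)).items():
        q=W[(d>0)&(W[...,2]>.01)&(np.hypot(W[...,0]-cx,W[...,1]-cy)<.05)]; print(r,((q.min(0)+q.max(0))/2).round(4))
E
```

```text
ang 0.4252607942457194
side 87 [16.56 20.82] 85 [16.67 20.74]
(-0.45870277285575867, 0.9993321299552917, (3, 0), (6, 6))
scene 99 [9.53 7.46] 85 [10.35  7.74]
(-0.3541855812072754, 0.9996558427810669, (11, 3), (6, 6))
short [0.5796 0.3149 0.0172]
short [0.5811 0.3126 0.0182]
```

The pawl knob is exactly where it started, which means it has clicked in. The arm is at about 0.425 rad, held by the gripper against roughly 9 N.

```bash
python3 -c "
from bench import workorder
print(workorder.hand_in())"
```

```text
the job is handed in; nothing more can be done
None
```

The tall idler is fully down on the spindle and released, and the gripper is holding the arm by its grip at about 0.425 rad, just past the click (near 0.37) with the pawl back in; handed in at about 18 s of the 53 s allowed, result not shown.

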